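Set the night hours on the lock-light time switch

TASK

Set the lock lights to burn all night: with the fingers shut, bring the fingertips down over the round stud on the time switch's dial, then run them lightly along the curved row of five night tappets so that each in turn folds over, and on until they are over the flat bar, all in one low pass without lifting away. Then move clear; do not pick anything up, and leave the two day tappets, the rocker switch and the loose things as they are.

Things in the scene. Friction and masses are not known exactly. Their poses are not given: they have to be found in the camera images.
- timer: Round grey time switch fixed to the shelf, 196 mm across; white dial face 51 mm above the shelf. Origin: centre of its underside; z up, yaw varies. Stud, five night tappets, bar and two day tappets (at 150 and 210 deg) stand in this order counter-clockwise from above on a 70 mm radius circle; angles count from its +x. Central hub knob 24 mm across, 20 mm above the face.
- start_mark (a point): Top centre of the round steel stud, 14 mm across and 3 mm high on the dial face, where the row begins; at -100 deg on the circle.
- end_mark (a point): Top centre of the flat steel bar, 20 x 6 mm, its long side along the radius, 3 mm high on the dial face, where the row ends; at 100 deg on the circle.
- night1 (a joint): Lean of night tappet 1 (counted from the stud), rad: 0 upright; negative leans back clockwise to the stud (starts at -0.38 to -0.15; stop -0.4); positive folds it over counter-clockwise to the bar (stop 1.45, lying about 8 mm high). Light friction, about 1 N at its top, no spring: it stays where left. A fingertip going round 9 to 15 mm above the face folds it well over and passes above it.
- night1_foot (a point): Point on the dial face under the hinge of night tappet 1, at -60 deg. A tappet is a black plate 16 mm wide along the radius, 5 mm thick, 28 mm high above the face when upright, hinged 2 mm above the face on an axis along the radius.
- night2 (a joint): Lean of night tappet 2 (counted from the stud), rad: same as night1.
- night2_foot (a point): Point on the dial face under the hinge of night tappet 2, at -30 deg.
- night3 (a joint): Lean of night tappet 3 (counted from the stud), rad: same as night1.
- night3_foot (a point): Point on the dial face under the hinge of night tappet 3, at 0 deg.
- night4 (a joint): Lean of night tappet 4 (counted from the stud), rad: same as night1.
- night4_foot (a point): Point on the dial face under the hinge of night tappet 4, at 30 deg.
- night5 (a joint): Lean of night tappet 5 (counted from the stud), rad: same as night1.
- night5_foot (a point): Point on the dial face under the hinge of night tappet 5, at 60 deg.
- day1 (a joint): Lean of a day tappet, same make as night1; starts leaning back at -0.38 to -0.2 and is to be left so.
- day2 (a joint): Lean of a day tappet, same make as night1; starts leaning back at -0.38 to -0.2 and is to be left so.
- rocker_box: Dark brown bakelite box 80 x 80 x 40 mm fixed to the shelf, with a black rocker switch on top reaching 53 mm. Origin: centre of its underside. To be left alone.
- rocker (a joint): Tilt of the rocker switch, rad: -0.2 is off (as it is), +0.2 on. To be left alone.
- flashlight: Loose yellow plastic flashlight lying on the shelf, 172 mm long along its x, 42 mm high. Origin: under its middle, on the shelf.
- socket: Loose steel socket spanner head standing upright, 30 mm across, 50 mm high. Origin: centre of its underside.
- jar: Loose clear glass jar with fuses and a metal lid, 64 mm across, 76 mm high. Origin: centre of its underside.
There are look-alikes about, which are no part of the job. There is more than one size of the jar; the one meant has the size given above. There is more than one size of the socket; the job needs the smaller.

How it is judged:
On the way, in this order (a step that is already met when the one before it is completed fails the run):
1. the fingertips are low over the round stud (horizontal distance between the grasp point and start_mark below 0.025 m and z of the grasp point in the frame of timer below 0.115 m), for 0.05 s.
2. night tappet 1 is folded over (value of joint night1 above 0.75 rad).
3. night tappet 2 is folded over (value of joint night2 above 0.75 rad).
4. night tappet 3 is folded over (value of joint night3 above 0.75 rad).
5. night tappet 4 is folded over (value of joint night4 above 0.75 rad).
6. night tappet 5 is folded over (value of joint night5 above 0.75 rad).
7. the fingertips are low over the flat bar (horizontal distance between the grasp point and end_mark below 0.025 m and z of the grasp point in the frame of timer below 0.115 m), for 0.05 s.
At the end, for the whole second after the job is handed in: All five night tappets are folded over by more than 0.75 rad, both day tappets still lean back (below -0.05), the rocker is still off (below -0.05), and flashlight, socket and jar are at rest within 15 mm of where they stood (value of joint each of night1, night2, night3, night4, night5 above 0.75 rad and value of joint each of day1, day2, rocker below -0.05 rad and distance of each of flashlight, socket, jar from where it was at the start of the episode below 0.015 m and linear speed of each of flashlight, socket, jar below 0.02 m/s); the robot touches nothing.
It fails at once if a day tappet is pushed over (value of joint any of day1, day2 above 0 rad).
It fails at once if the rocker switch is operated (value of joint rocker above 0 rad).
It fails at once if a loose thing is moved by more than 15 mm or lifted (distance of any of flashlight, socket, jar from where it was at the start of the episode above 0.015 m).
It fails at once if the fingers press on the time switch with more than 20 N (contact force between the arm and timer above 20 N).
It fails at once if the fingertips lift away (about 70 mm above the dial) between the first tappet and the last (value of joint night1 above 0.75 rad and value of joint night5 below 0.75 rad and z of the grasp point in the frame of timer above 0.14 m).
It also fails if it takes over 45 s, if anything falls off the work surface, if the arm or the gripper's body presses on something with over 40 N, if the wrist force passes 120 N, or if a joint passes its speed limit or range.

ROBOT

A 6-joint arm with a two-finger parallel gripper is mounted at the origin on the work surface. World frame = base frame: x ahead of the robot, y to its left, z up, the work surface at z = 0. Lengths are in m, angles in rad, forces in N, time in s.
With the tool pointing down it reaches from about 0.35 to 0.975 m from the base axis. Payload 17.4 kg.
Tool frame: the origin (TCP) lies midway between the tips of the shut fingers; the grasp point (between the pads) lies ctrl.tcp_to_grasp behind it (ctrl.tcp_to_grasp is the distance from the TCP to the grasp point, in m); z points along the fingers, y is the direction in which the jaws open and shut (so a half turn about z gives the same grasp; the last joint's range is limited). The gripper opens to 85 mm and grips with 20 to 120 N. Pads are 22 mm wide; open, the fingers measure 114 mm over their backs; the gripper's body (76 mm by 85 mm) begins 54 mm behind the grasp point. The pads swing forward as they close: fully open they stand 13 mm farther back than shut.
Start: joints at [-1.37, 0.116, 1.442, -0, 1.584, -0.038], TCP at [0.16, -0.656, 0.231] pointing down, gripper open.
Joint ranges: [-2.83, 2.83], [-0.83, 2.19], [0.07, 2.5], [-1.14, 4.28], [0.01, 3], [-2.97, 2.97]. Speed limits (rad/s): [1.89, 1.89, 2.22, 3.14, 3.14, 3.14].

INTERFACE

Orientations are given as a rotation vector (axis times angle).
In Python, from station import ctrl gives the robot as it stands.
- The arm moves only by the shell command python3 -m handwheel 'ROWS' [FORCE]. ROWS is a JSON object of lists of equal length, an entry for each row: "travel": the shift along the world's x, y, z in m, a list of three; "dr": the turn, a rotation vector about the world's x, y, z in rad, a list of three; "grip": the closure, from -1 (fully open) to 1 (shut). A call has 1 to 5 rows; each row shifts and turns the pose as measured when the row begins; what a row does not reach is not made up. A row lasts 1/10 s, in which the tool goes at most 50 mm and 8.59 degrees, less where a joint would pass 70% of its speed; a pose out of reach is approached as far as the arm can. A call with a gripper value outside its range is refused whole. The fingers move at their own pace and stop on an object; FORCE is the grip in N (left out, the last holds). Time passes only in rows, so rows that do not move let the fingers close. It gives the time, the measured TCP pose, the force and the opening at its end, in the units of the state.
- ctrl.read_state(): the state, without advancing time (a new reading comes with each control period).
- ctrl.read_camera(name): name is "side" or "top" or "wrist"; returns (picture, depth): 384x512x3 uint8, red, green, blue; 384x512 float32, m along the optical axis (not along the pixel's ray), 0 where there is no reading.
- ctrl.camera_info(name): a dict with "K" (3x3 intrinsics, pixels), "k1" (the pictures are not rectified: a ray, as slopes to the right and down, at radius r is drawn at 1 + k1 r^2 times it, then the intrinsics apply), "position" and "rotation" of the camera in the world. Camera axes: x right, y up, looking along -z (the intrinsics and any distortion apply to the point x, -y, -z); pixel columns grow to the right and rows downward; lengths in m; the calibration is good to about 2 mm. A picture is of the moment at which its call begins: read the wrist's pose just before it. camera_info takes no time and is no camera call; for the wrist camera it gives the pose at the moment of the call.
- ctrl.finish_job(): hands the job in, once; it reports no verdict.
The state is a dict: "time_s": time; "joints": joint angles; "joint_velocities": joint speeds; "joint_efforts": joint torques, N m; "ee_pos": TCP position; "tool_rot": TCP orientation; "wrist_force": force on the tool from outside, world axes, zero at the start; "wrist_torque": the same for the moment, N m; "grip_width": opening from 0.0 (shut) to 1.0 (fully open).
Only numpy, scipy, OpenCV 4.12 (cv2) and the standard library are available. Lean on these libraries where they do the work, as an engineer would, in place of code of your own. Each camera call takes 0.05 s, during which the arm holds its last target.

## Working session

There is one attempt and no reset: what is moved stays moved. The work goes in short steps, Python scripts to look and compute and a shell command to move; the robot and the scene stay as the last step left them, time stands still between calls to the robot, and variables do not carry over. Pictures are saved under pics/ and viewed, and the job is handed in when it is done.

```bash
mkdir -p pics; ls; python3 - <<'E'
from station import ctrl
import cv2, numpy as np
print(ctrl.read_state()); print(ctrl.tcp_to_grasp)
for n in ["top","side","wrist"]:
    i=ctrl.camera_info(n); print(n,i)
    p,d=ctrl.read_camera(n)
    np.savez(f"pics/{n}0.npz",p=p,d=d,**{k:np.array(v) for k,v in i.items()})
    cv2.imwrite(f"pics/{n}0.png",p[:,:,::-1])
E
```

```text
pics
{'time_s': 0.0, 'joints': array([-1.36979489e+00,  1.16510057e-01,  1.44227388e+00, -1.19878747e-05,
        1.58400680e+00, -3.77783004e-02]), 'joint_velocities': array([ 3.14427525e-04, -2.53839329e-04, -5.22478109e-04, -9.91109732e-04,
       -5.27134481e-04, -6.67828931e-05]), 'joint_efforts': array([ 1.58654202e-03, -7.31984282e+01, -6.32490349e+01,  2.45029435e-05,
        6.30163573e-03, -3.41566272e-05]), 'ee_pos': array([ 0.15961258, -0.65565804,  0.2305406 ]), 'tool_rot': array([-3.11804461e+00, -3.74041573e-01,  1.72117821e-04]), 'wrist_force': array([-0.61414826, -0.08499421, -0.61849871]), 'wrist_torque': array([0.0114602 , 0.04636143, 0.01727582]), 'grip_width': 0.9986749735894084}
0.0187
top {'K': array([[421.91578683,   0.        , 260.29200451],
       [  0.        , 421.91578683, 186.25818898],
       [  0.        ,   0.        ,   1.        ]]), 'k1': -0.056485687969985134, 'position': array([0.34215072, 0.01297796, 1.35808102]), 'rotation': array([ 0.07544614, -0.07191856, -1.55397465])}
side {'K': array([[347.15633867,   0.        , 256.0641411 ],
       [  0.        , 347.15633867, 188.12329081],
       [  0.        ,   0.        ,   1.        ]]), 'k1': -0.040708543114426295, 'position': array([0.24822961, 0.68371486, 0.72548912]), 'rotation': array([ 0.1902667 , -1.15609262, -2.65214596])}
wrist {'K': array([[325.51027504,   0.        , 263.75118653],
       [  0.        , 325.51027504, 186.49684908],
       [  0.        ,   0.        ,   1.        ]]), 'k1': -0.09573737911241875, 'position': array([ 0.22792069, -0.64024067,  0.37334683]), 'rotation': array([-0.2382361 ,  0.1884714 , -1.32322285])}
```

View pics/top0.png

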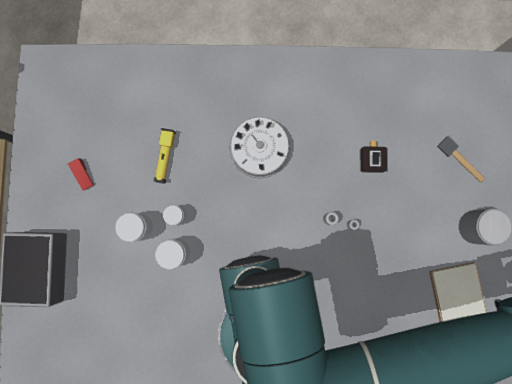

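View pics/side0.png

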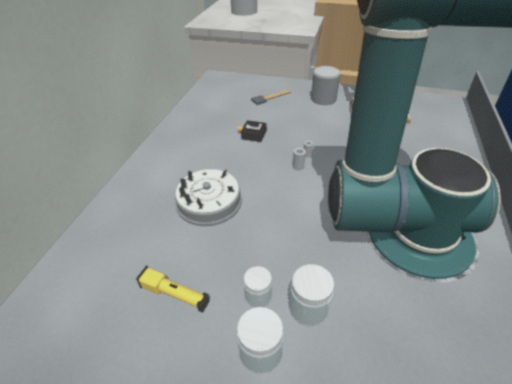

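View pics/wrist0.png

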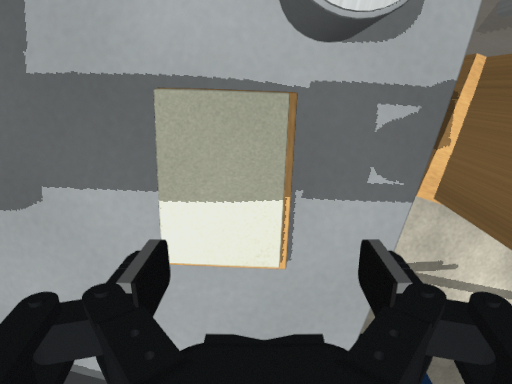

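The timer is at top-view pixel (260,146), with the rocker box at (374,158), the flashlight at (165,155) and the sockets at (332,217) and (354,225). The area around the timer is clear. Next I'll zoom in on the dial.

```bash
cat > h.py <<'E'
import numpy as np, cv2
from scipy.spatial.transform import Rotation as R
def load(f): return dict(np.load(f))
def rays(c,uv):
    uv=np.asarray(uv,float).reshape(-1,1,2)
    # model: drawn = (1+k1 r^2)*ray
    n=cv2.undistortPoints(uv,c['K'],np.array([float(c['k1']),0,0,0,0]),None,None,None).reshape(-1,2)
    return np.c_[n[:,0],-n[:,1],-np.ones(len(n))]@R.from_rotvec(c['rotation']).as_matrix().T
def onplane(c,uv,z):
    d=rays(c,uv); return c['position']+d*((z-c['position'][2])/d[:,2])[:,None]
def proj(c,P):
    q=(np.atleast_2d(P)-c['position'])@R.from_rotvec(c['rotation']).as_matrix()
    x=q[:,0]/-q[:,2]; y=-q[:,1]/-q[:,2]; s=1+float(c['k1'])*(x*x+y*y)
    return np.c_[x*s*c['K'][0,0]+c['K'][0,2], y*s*c['K'][1,1]+c['K'][1,2]]
E
python3 - <<'E'
from h import *
c=load('pics/top0.npz'); s=load('pics/side0.npz')
print(onplane(c,[[260,146],[374,158],[165,155]],.051))
print(onplane(s,[[208,190]],.051))
cv2.imwrite('pics/topz.png',cv2.resize(c['p'][106:188,215:305,::-1],None,fx=6,fy=6,interpolation=cv2.INTER_CUBIC))
cv2.imwrite('pics/sidez.png',cv2.resize(s['p'][160:230,165:255,::-1],None,fx=7,fy=7,interpolation=cv2.INTER_CUBIC))
E
```

```text
[[ 0.59238658  0.01979284  0.051     ]
 [ 0.56015169 -0.33918304  0.051     ]
 [ 0.55946118  0.31807867  0.051     ]]
[[0.59227805 0.02614413 0.051     ]]
```

View pics/topz.png

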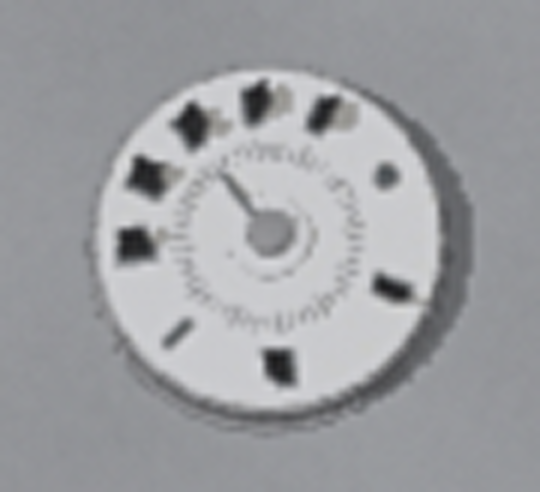

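View pics/sidez.png

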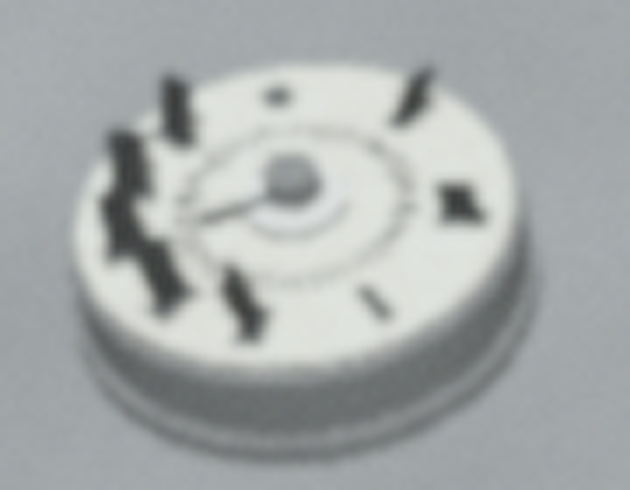

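In the top zoom the stud is at (386,176) and the bar at (178,333), with the night tappets running over the top between them. The day tappets are at (280,367) and (392,288). Now I'll measure these in both views.

```bash
python3 - <<'E'
from h import *
c=load('pics/top0.npz'); s=load('pics/side0.npz')
def ell(c,x0,y0,x1,y1,thr):
    hsv=cv2.cvtColor(c['p'],cv2.COLOR_RGB2HSV); m=np.zeros(hsv.shape[:2],np.uint8)
    m[y0:y1,x0:x1]=(hsv[y0:y1,x0:x1,2]>thr)*255
    m=cv2.morphologyEx(m,cv2.MORPH_CLOSE,np.ones((3,3)))
    cs=cv2.findContours(m,cv2.RETR_EXTERNAL,cv2.CHAIN_APPROX_NONE)[0]
    k=cv2.convexHull(max(cs,key=cv2.contourArea)); 
    P=onplane(c,k.reshape(-1,2),.051)[:,:2]
    return k,P
for c_,b in((c,(215,106,305,188,195)),(s,(165,160,255,230,195))):
    k,P=ell(c_,*b)
    e=cv2.fitEllipse(P.astype(np.float32)*1000) ; print('ellipse mm',e, len(P))
z=lambda u,o,f:[o[0]+(u[0]+.5)/f-.5,o[1]+(u[1]+.5)/f-.5]
T=lambda *u:np.array([z(a,(215,106),6) for a in u]); S=lambda *u:np.array([z(a,(165,160),7) for a in u])
A=onplane(c,T((386,176),(178,333)),.054); B=onplane(s,S((277,97),(376,304)),.054)
print(A,B)
# two-view triangulation
def tri(u,v):
    o=[];
    for a,b in zip(rays(c,u),rays(s,v)):
        M=np.c_[a,-b]; t=np.linalg.lstsq(M,s['position']-c['position'],rcond=None)[0]
        p,q=c['position']+a*t[0],s['position']+b*t[1]; o.append(np.r_[(p+q)/2,np.linalg.norm(p-q)])
    return np.array(o)
print(tri(T((386,176),(178,333)),S((277,97),(376,304))))
for X in (A,B):
    d=X[0]-X[1]; m=(X[0]+X[1])/2; 
    # bearing of stud/bar: yaw direction = perpendicular, toward night side; |d|=2*70*sin100
    print('chord',np.linalg.norm(d[:2]), 137.9); t=np.array([-d[1],d[0]])/np.linalg.norm(d[:2])
    # d = stud-bar = -y_timer ; x_timer = rot90ccw(-y)= +x
    yaw=np.arctan2(t[1],t[0]); print('yaw',np.degrees(yaw),'centre',m[:2]+t*.07*np.cos(np.radians(80)))
E
```

```text
ellipse mm ((595.2334594726562, 22.174705505371094), (175.81910705566406, 176.15371704101562), 13.761653900146484) 33
ellipse mm ((597.5172119140625, 22.20742416381836), (178.54229736328125, 180.76211547851562), 34.90912628173828) 24
[[ 0.62808866 -0.03912296  0.054     ]
 [ 0.5432858   0.06821138  0.054     ]] [[ 0.62911674 -0.03650664  0.054     ]
 [ 0.54400718  0.07092337  0.054     ]]
[[ 0.62942949 -0.03893839  0.05182231  0.00177626]
 [ 0.5443775   0.06852843  0.05148652  0.00145126]]
chord 0.13679248842287187 137.9
yaw 38.31160398745615 centre [0.59522496 0.02207979]
chord 0.13705781317598234 137.9
yaw 38.38741565642557 centre [0.5960897  0.02475656]
```

Both views agree. The timer centre is at about (0.5955, 0.0225) and yaw is 38.3°, so the stud is at (0.629, -0.039) and the bar at (0.543, 0.069). I'll shut the fingers and head there at height.

```bash
python3 -m handwheel '{"travel":[[0.01,0.03,0.02],[0.03,0.039,0],[0.03,0.039,0],[0.03,0.039,0],[0.03,0.039,0]],"dr":[[0,0,0],[0,0,0],[0,0,0],[0,0,0],[0,0,0]],"grip":[1,1,1,1,1]}' 30
python3 -m handwheel '{"travel":[[0.03,0.039,0],[0.03,0.039,0],[0.03,0.039,0],[0.03,0.039,0],[0.03,0.039,0]],"dr":[[0,0,0],[0,0,0],[0,0,0],[0,0,0],[0,0,0]],"grip":[1,1,1,1,1]}'
```

```text
time_s: 0.65
ee_pos: [0.2885, -0.467, 0.2478]
tool_rot: [-3.115, -0.362, 0.002]
wrist_force: [0.4, -0.5, 0.6]
grip_width: 0.146
time_s: 1.15
ee_pos: [0.4388, -0.267, 0.2476]
tool_rot: [-3.116, -0.36, 0.001]
wrist_force: [0.9, -0.2, -0.6]
grip_width: 0.001
```

```bash
python3 -m handwheel '{"travel":[[0.02,0.045,0],[0.02,0.045,0],[0.02,0.045,0],[0.02,0.045,0],[0,0,0]],"dr":[[0,0,0],[0,0,0],[0,0,0],[0,0,0],[0,0,0]],"grip":[1,1,1,1,1]}'
python3 - <<'E'
from station import ctrl
import cv2, numpy as np
n="wrist"; i=ctrl.camera_info(n); p,d=ctrl.read_camera(n)
np.savez(f"pics/{n}1.npz",p=p,d=d,**{k:np.array(v) for k,v in i.items()})
cv2.imwrite(f"pics/{n}1.png",p[:,:,::-1]); print(i['position'])
E
```

```text
time_s: 1.65
ee_pos: [0.5202, -0.0793, 0.2468]
tool_rot: [-3.114, -0.367, 0.001]
wrist_force: [0.1, -0.3, -0.4]
grip_width: -0.002
[ 0.58868673 -0.06478991  0.38956789]
```

View pics/wrist1.png

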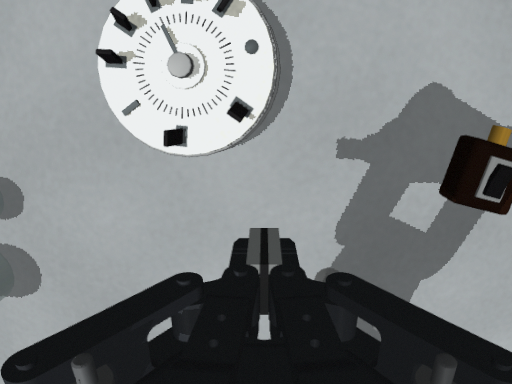

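The wrist view shows the stud at (251,47), the bar at (131,107) and the fingers fully shut.

```bash
python3 - <<'E'
from h import *
c=load('pics/wrist1.npz'); t=load('pics/top0.npz')
X=onplane(c,[[251.5,46.5],[131,107]],.054); print(X)
d=X[0]-X[1]; print(np.linalg.norm(d[:2]))
tt=np.array([-d[1],d[0]])/np.linalg.norm(d[:2]); print(np.degrees(np.arctan2(tt[1],tt[0])),X[:,:2].mean(0)+tt*.07*np.cos(np.radians(80)))
# height of stud/bar: wrist x top triangulation
u=[[215+386.5/6-.5,106+176.5/6-.5],[215+178.5/6-.5,106+333.5/6-.5]]
for a,b in zip(rays(c,[[251.5,46.5],[131,107]]),rays(t,u)):
    k=np.linalg.lstsq(np.c_[a,-b],t['position']-c['position'],rcond=None)[0]; print(c['position']+a*k[0],t['position']+b*k[1])
# face height by depth
for n,(u,v) in(('face',(190,135)),('shelf',(300,180))):
    D=c['d'][v,u]; print(n,c['position']+rays(c,[[u,v]])[0]*D)
C=np.array([.5955,.0225]); 
for a in (-100,-80,-60,-45,-30,-15,0,15,30,45,60,80,100):
    w=np.radians(a+38.3); print(a,(C+.07*np.array([np.cos(w),np.sin(w)])).round(4))
E
```

```text
[[ 0.62865222 -0.04113977  0.054     ]
 [ 0.54463711  0.06666797  0.054     ]]
0.13667862412017062
37.929465041010886 [0.59623243 0.0202359 ]
[ 0.63016563 -0.04024418  0.04129273] [ 0.63084754 -0.03962565  0.04141754]
[0.54404084 0.06844742 0.04945765] [0.54398793 0.06840419 0.04944766]
face [0.52938134 0.00223826 0.05060769]
shelf [ 0.49708966 -0.13067963 -0.00052745]
-100 [ 0.6287 -0.0391]
-80 [ 0.6478 -0.0241]
-60 [ 0.6605 -0.0034]
-45 [0.665  0.0143]
-30 [0.6648 0.0326]
-15 [0.6598 0.0502]
0 [0.6504 0.0659]
15 [0.6373 0.0786]
30 [0.6214 0.0875]
45 [0.6037 0.092 ]
60 [0.5854 0.0918]
80 [0.5623 0.0841]
100 [0.5432 0.0691]
```

```bash
python3 -m handwheel '{"travel":[[0.04,0.014,-0.01],[0.04,0.014,-0.02],[0.029,0.011,-0.03],[0,0,-0.04],[0,0,0]],"dr":[[0,0,0],[0,0,0],[0,0,0],[0,0,0],[0,0,0]],"grip":[1,1,1,1,1]}'
```

```text
time_s: 2.2
ee_pos: [0.6315, -0.0446, 0.1451]
tool_rot: [-3.118, -0.363, -0.004]
wrist_force: [-0.8, -0.4, -0.6]
grip_width: 0.001
```

```bash
python3 -m handwheel '{"travel":[[-0.002,0.004,-0.03],[0,0,-0.03],[0,0,-0.012],[0,0,-0.006],[0,0,0]],"dr":[[0,0,0],[0,0,0],[0,0,0],[0,0,0],[0,0,0]],"grip":[1,1,1,1,1]}'
python3 - <<'E'
from station import ctrl
import cv2
for n in("side","wrist"):
    p,d=ctrl.read_camera(n)
    if n=="side": p=cv2.resize(p[120:240,140:290],None,fx=5,fy=5,interpolation=cv2.INTER_CUBIC)
    cv2.imwrite(f"pics/{n}2.png",p[:,:,::-1])
print(ctrl.read_state()['ee_pos'])
E
```

```text
time_s: 2.7
ee_pos: [0.6304, -0.0453, 0.0736]
tool_rot: [-3.121, -0.356, -0.013]
wrist_force: [0.1, -0.3, 0.8]
grip_width: -0.001
[ 0.63095049 -0.04520609  0.07454955]
```

View pics/side2.png

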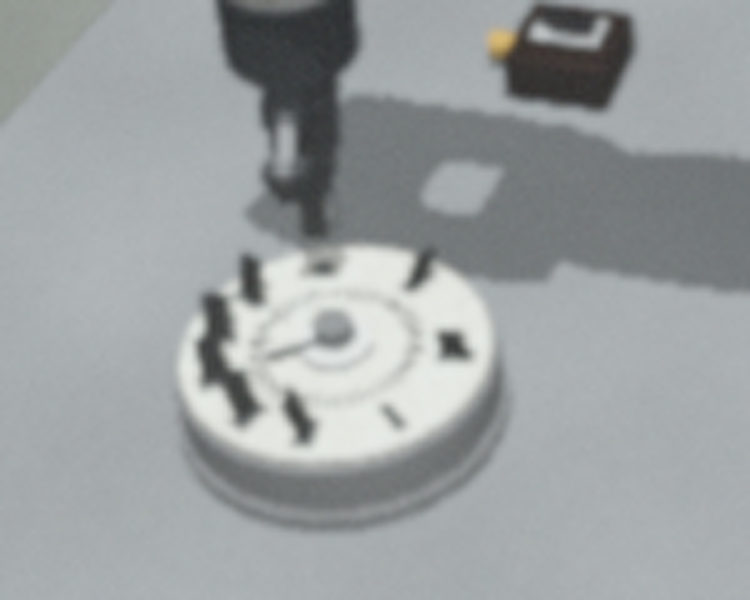

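View pics/wrist2.png

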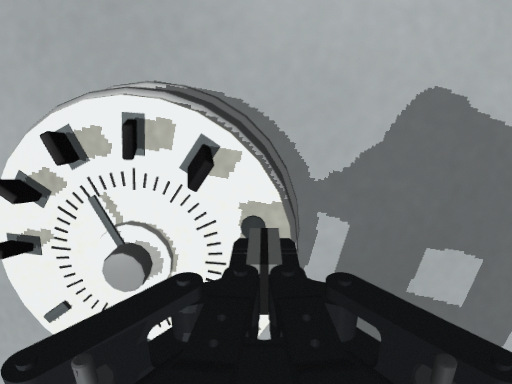

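The side view shows the closed fingers over the stud at (320,260), clear of tappet 1. The tips are still high at 0.0745 and about 6 mm off in y, so I'll trim that.

```bash
python3 -m handwheel '{"travel":[[-0.002,0.006,-0.007],[0,0,-0.004],[0,0,0]],"dr":[[0,0,0],[0,0,0],[0,0,0]],"grip":[1,1,1]}'
```

```text
time_s: 3.1
ee_pos: [0.6299, -0.0387, 0.0656]
tool_rot: [3.121, 0.356, 0.021]
wrist_force: [-0.6, 0.1, 0.1]
grip_width: -0.003
```

```bash
python3 -m handwheel '{"travel":[[0.01,0.007,-0.002],[0.008,0.008,-0.001],[0,0,0]],"dr":[[0,0,0],[0,0,0],[0,0,0]],"grip":[1,1,1]}'
```

```text
time_s: 3.4
ee_pos: [0.6497, -0.0223, 0.0628]
tool_rot: [3.121, 0.356, 0.022]
wrist_force: [0.1, -0.2, -0.3]
grip_width: -0.0
```

```bash
python3 -m handwheel '{"travel":[[0.006,0.009,0],[0.005,0.01,0],[0.003,0.009,0],[0.002,0.008,0],[0,0,0]],"dr":[[0,0,0],[0,0,0],[0,0,0],[0,0,0],[0,0,0]],"grip":[1,1,1,1,1]}'
```

```text
time_s: 3.9
ee_pos: [0.6674, 0.0176, 0.0626]
tool_rot: [3.12, 0.357, 0.021]
wrist_force: [1.1, -0.3, 0.7]
grip_width: -0.001
```

```bash
cat > look.py <<'E'
import sys
from station import ctrl
import cv2, numpy as np
k=sys.argv[1]
p,d=ctrl.read_camera("side"); p2,_=ctrl.read_camera("wrist")
p=cv2.resize(p[120:240,140:290],(480,384),interpolation=cv2.INTER_CUBIC); p2=p2[:,:300]
cv2.imwrite(f"pics/look{k}.png",np.hstack([p,p2])[:,:,::-1])
print(ctrl.read_state()['ee_pos'])
E
python3 look.py 3
```

```text
[0.66722338 0.01678849 0.06265844]
```

View pics/look3.png

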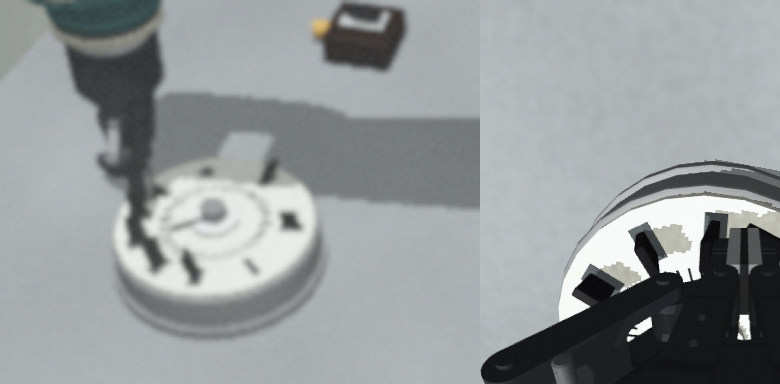

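The fingers are past tappet 1 at a steady height and low force, so I'll continue.

```bash
python3 -m handwheel '{"travel":[[-0.001,0.008,0],[-0.001,0.009,0],[-0.002,0.008,0],[-0.003,0.008,0],[0,0,0]],"dr":[[0,0,0],[0,0,0],[0,0,0],[0,0,0],[0,0,0]],"grip":[1,1,1,1,1]}'
```

```text
time_s: 4.5
ee_pos: [0.6592, 0.0519, 0.0628]
tool_rot: [3.12, 0.355, 0.022]
wrist_force: [0.7, -0.4, -0.2]
grip_width: -0.001
```

```bash
python3 -m handwheel '{"travel":[[-0.004,0.007,0],[-0.004,0.006,0],[-0.005,0.006,0],[-0.006,0.005,0],[0,0,0]],"dr":[[0,0,0],[0,0,0],[0,0,0],[0,0,0],[0,0,0]],"grip":[1,1,1,1,1]}'
```

```text
time_s: 5.0
ee_pos: [0.6384, 0.0782, 0.063]
tool_rot: [3.12, 0.356, 0.022]
wrist_force: [0.7, -0.6, 0.3]
grip_width: -0.002
```

Next is the 45° point, a shift of (-0.035, +0.014) by way of (0.6214, 0.0875).

```bash
python3 -m handwheel '{"travel":[[-0.007,0.005,0],[-0.008,0.004,0],[-0.008,0.003,0],[-0.009,0.001,0],[0,0,0]],"dr":[[0,0,0],[0,0,0],[0,0,0],[0,0,0],[0,0,0]],"grip":[1,1,1,1,1]}'; python3 look.py 4
```

```text
time_s: 5.5
ee_pos: [0.6033, 0.0923, 0.063]
tool_rot: [3.12, 0.356, 0.022]
wrist_force: [1.0, 0.2, -0.1]
grip_width: -0.002
[0.60414591 0.09212572 0.06311075]
```

View pics/look4.png

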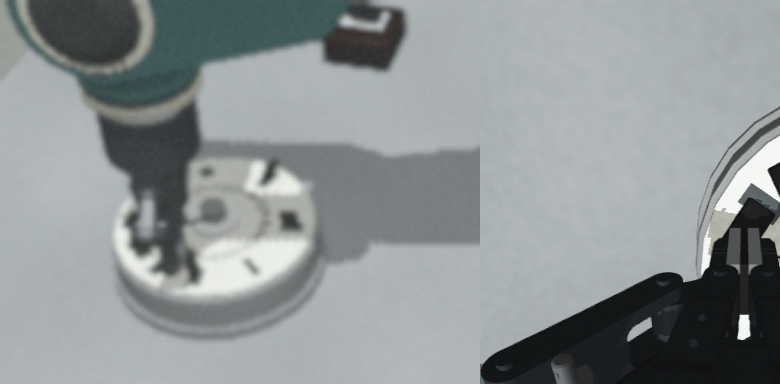

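```bash
python3 -m handwheel '{"travel":[[-0.009,0.001,0],[-0.009,-0.001,0],[-0.009,-0.003,0],[-0.009,-0.004,0],[0,0,0]],"dr":[[0,0,0],[0,0,0],[0,0,0],[0,0,0],[0,0,0]],"grip":[1,1,1,1,1]}'
```

```text
time_s: 6.1
ee_pos: [0.5651, 0.0842, 0.0629]
tool_rot: [3.12, 0.355, 0.022]
wrist_force: [-0.3, 0.3, 0.2]
grip_width: -0.001
```

```bash
python3 -m handwheel '{"travel":[[-0.007,-0.004,0],[-0.007,-0.005,0],[-0.006,-0.006,0],[0,0,0],[0,0,0]],"dr":[[0,0,0],[0,0,0],[0,0,0],[0,0,0],[0,0,0]],"grip":[1,1,1,1,1]}'; python3 look.py 5
```

```text
time_s: 6.6
ee_pos: [0.5431, 0.0674, 0.0629]
tool_rot: [3.12, 0.354, 0.023]
wrist_force: [0.6, -0.1, -0.2]
grip_width: 0.005
[0.54322468 0.06754035 0.06290139]
```

View pics/look5.png

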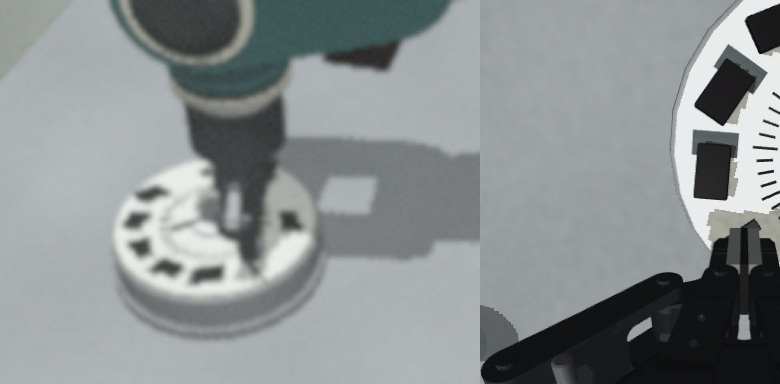

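The side crop shows all five night tappets lying flat from (150,195) to (207,275), with the fingers over the bar. I'll lift straight up, then move back.

```bash
python3 -m handwheel '{"travel":[[0,0,0.02],[0,0,0.04],[0,0,0.045],[0,0,0.045],[0,0,0.045]],"dr":[[0,0,0],[0,0,0],[0,0,0],[0,0,0],[0,0,0]],"grip":[1,1,1,1,1]}'
python3 -m handwheel '{"travel":[[-0.03,0,0.02],[-0.03,0,0.01],[-0.02,0,0],[0,0,0],[0,0,0]],"dr":[[0,0,0],[0,0,0],[0,0,0],[0,0,0],[0,0,0]],"grip":[1,1,1,1,1]}'
python3 - <<'E'
from station import ctrl
import cv2,numpy as np
p,d=ctrl.read_camera("side"); t,_=ctrl.read_camera("top"); w,_=ctrl.read_camera("wrist")
s=cv2.resize(p[120:240,140:290],(400,320),interpolation=cv2.INTER_CUBIC)
cv2.imwrite("pics/end.png",np.vstack([np.hstack([s,cv2.resize(p,(400,320))]),np.hstack([cv2.resize(w,(400,280)),cv2.resize(t,(400,280))])])[:,:,::-1])
# loose things: displacement of image patches against the first pictures
for n,im,boxes in(("side",p,{'flashlight':(130,260,215,315),'sockets':(288,138,320,172),'jars':(232,262,338,362),'rocker':(235,118,270,142)}),):
    o=np.load(f'pics/{n}0.npz')['p']
    for k,(a,b,c,e) in boxes.items():
        print(k,np.abs(im[b:e,a:c].astype(float)-o[b:e,a:c]).mean(), cv2.phaseCorrelate(np.float32(o[b:e,a:c,1]),np.float32(im[b:e,a:c,1])))
E
```

```text
time_s: 7.2
ee_pos: [0.54, 0.0679, 0.2568]
tool_rot: [3.121, 0.355, 0.003]
wrist_force: [0.9, 0.2, -0.8]
grip_width: 0.006
time_s: 7.7
ee_pos: [0.46, 0.0687, 0.2965]
tool_rot: [3.121, 0.356, 0.02]
wrist_force: [0.1, -0.0, 0.1]
grip_width: -0.001
flashlight 3.623458110516934 ((-0.01714169866765758, -0.023214776910215562), 1.0041552095059996)
sockets 25.39613970588235 ((-0.5852788031213159, -2.3763946341303637), 0.1155722447567516)
jars 3.789056603773585 ((-0.028341095287267137, 0.03280352804016218), 0.9314031431410048)
rocker 16.873809523809523 ((0.1557629542074821, -0.09193995465832216), 0.6814531915717654)
```

View pics/end.png

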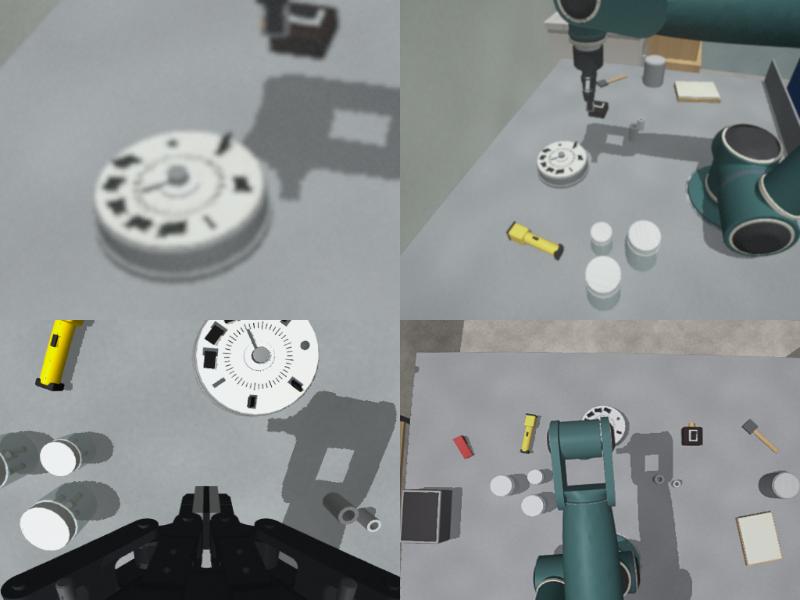

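All five night tappets lie folded, and the day tappets still stand as before. The sockets are at the same top-view pixels, so the image difference there is the arm's shadow. Handing in.

```bash
python3 -c "
from station import ctrl
print(ctrl.finish_job())"
```

```text
the job is handed in; nothing more can be done
None
```

I ran the shut fingers in one low pass from the stud, over the five night tappets, to the bar. The tips stayed about 12 mm above the dial. I then lifted straight up, backed off and handed the job in at about 8 s; no verdict is reported.

**Last checks:**
- **Tappets:** the end pictures show all five night tappets lying folded. Both day tappets are standing as they were.
- **Forces:** the wrist force readings at the ends of the moves stayed around 1 N, and the robot was clear of everything when I handed in.
- **Loose things:** the flashlight and jars showed no shift in the side view (under 0.05 px).
- **Checks that disagreed:** the image comparison at the sockets and rocker box gave no clean match. The arm's shadow had moved over the sockets, and the gripper partly hid the rocker box. In the top view the sockets are at the same pixels as at the start. I judged the rocker box unchanged by eye; the arm never came near it at low height. A stud height worked out from the wrist and top views (41 mm) was also off. I used the depth reading of the dial face instead (50.6 mm), which agreed with the text.

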